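Band a carton of gold-leaf booklets

ROBOT

A 6-joint arm with a two-finger parallel gripper is mounted at the origin on the work surface. World frame = base frame: x ahead of the robot, y to its left, z up, the work surface at z = 0. Lengths are in m, angles in rad, forces in N, time in s.
With the tool pointing down it reaches from about 0.35 to 0.975 m from the base axis. Payload 4.9 kg.
Tool frame: the origin (TCP) lies midway between the tips of the shut fingers; the grasp point (between the pads) lies 19 mm behind it; z points along the fingers, y is the line along which they close (so a half turn about z gives the same grasp; the last joint's range is limited). The gripper opens to 85 mm and grips with 20 to 120 N. Pads are 22 mm wide; open, the fingers measure 114 mm over their backs; the gripper's body (76 mm by 85 mm) begins 54 mm behind the grasp point. The pads swing forward as they close: fully open they stand 13 mm farther back than shut.
Start: joints at [-1.311, 0.053, 1.613, -0, 1.476, -0.119], TCP at [0.231, -0.581, 0.231] pointing down, gripper open.
Joint ranges: [-3.01, 3.01], [-1.01, 2.22], [0.06, 2.58], [-1.02, 4.17], [0.09, 2.62], [-3.14, 3.14]. Speed limits (rad/s): [2.57, 2.57, 3.14, 3.14, 3.14, 3.14].

INTERFACE

Orientations are given as a 3x3 rotation matrix whose columns are the frame's x, y, z axes.
In Python, from workcell import ctrl, imaging, nets gives the robot as it stands.
- The arm moves only by the tool carry_out, never from a script. Its argument "commands" is text: rows parted by semicolons, each of 5 numbers parted by spaces: the shift along the tool's x, y, z in mm, then the turn about the tool's z in degrees, then the closure, from 0 (fully open) to 1 (shut). A call has 1 to 12 rows; each row shifts and turns the commanded pose from where the row before left it, along the tool's axes as they then stand; what a row does not reach is not made up. A row lasts 1/12 s, in which the tool goes at most 41.7 mm and 7.16 degrees, less where a joint would pass 70% of its speed; a pose out of reach is approached as far as the arm can. A call with a gripper value outside its range is refused whole. The fingers move at their own pace and stop on an object; "grip_force" is the grip in N (left out, the last holds). Time passes only in rows, so rows that do not move let the fingers close. It gives the time, the measured TCP pose, the force, the opening and the grip force at its end, in the units of the state.
- ctrl.read_state(): the state, without advancing time (a new reading comes with each control period).
- imaging.camera(name): name is "scene" or "top" or "wrist"; returns a dict with "image" (480x640x3 uint8, blue, green, red), "z_map" (480x640 float32, m along the optical axis (not along the pixel's ray), 0 where there is no reading), "K" (3x3 intrinsics, pixels), "xyz" and "attitude" of the camera in the world. Camera axes: x right, y down, z forward; pixel columns grow to the right and rows downward; lengths in m; the calibration is good to about 2 mm. A picture is of the moment at which its call begins.
- ctrl.finish_job(): hands the job in; it is judged then, once.
Trained networks look in the newest picture that a camera, given by its name, has taken for a name from the list of things; names that differ only in an ending like _2 or _b are one class to them, and where a whole thing is asked for, a point or a joint stands for the part that bears it (a point fixed in the world has none). Each returns a list of dicts, best first, with "score" (0 to 1); they miss things now and then, are a little off and sometimes report something else, mostly with a low value. They report only what shows in the picture. A call takes as long as a camera call. They do not tell look-alikes from the thing itself.
- nets.boxes_of(camera, thing): "location" ([column, row] as shares, 0 to 1, of the picture: columns of its width, rows of its height, amid what is visible of it).
- nets.outline_of(camera, thing): "mask" (480x640 bool, what is visible of it) and "location" ([column, row] as shares, 0 to 1, of the picture: columns of its width, rows of its height, amid what is visible of it).
- nets.tip_of(camera, thing): "location" ([column, row] as shares, 0 to 1, of the picture: columns of its width, rows of its height: a listed point, or the origin of a listed thing).
The state is a dict: "time_s": time; "joints": joint angles; "qvel": joint speeds; "effort": joint torques, N m; "eef_pos": TCP position; "tool_rot": TCP orientation; "wrist_force": force on the tool from outside, world axes, zero at the start; "torque": the same for the moment, N m; "finger_gap": finger opening in m; "gripper_force": force on a finger pad.
Only numpy, scipy, OpenCV 4.12 (cv2) and the standard library are available. Lean on these libraries where they do the work, as an engineer would, in place of code of your own. Each camera call takes 0.05 s, during which the arm holds its last target. There are 200 camera calls.

TASK

Get the white-and-red carton banded: first, with the carton still on the table, slide the side guide of the banding machine by its orange grip until its pointer is on the red line. Then lay the carton flat in the lane between the fixed fence and the guide, one end first under the arch, and push it against the yellow sprung plunger until its end is home against the two hard stop faces, firmly but without ramming or crushing it, leaving the guide on the line and the things around alone. Finish while still holding it pressed home there with the fingers; do not let go.

Things in the scene. Friction and masses are not known exactly. Their poses are not given: they have to be found in the camera images.
- bander: Fixed banding machine, white, steel plate 330 x 290 mm. Origin on the table below it; x = feed direction (open end to arch to stop), y left, z up. In mm: plate x -170..160, y -145..145, top z 150; black arch x 35..65, clear inside y +-109, underside z 246, top z 270; fence on the left, lane face y 80, x -160..110, top z 164; dark stop block x 110..160, y 17..79, top z 196; band reel to x 275.
- lane (a point): Point on the plate's top in the middle of the lane (64 mm wide, guide on the red line), 95 mm before the near face of the arch; bander frame (-60, 48, 150) mm, axes as the bander's. A carton centred here lies clear: its leading end 10 mm before the arch, its rear end 25 mm inside the plate's near edge.
- stop_face (a point): Point in the plane of the two hard stop faces, on the plunger's axis: bander frame (110, 48, 171) mm, axes as the bander's. Carton home = its leading end in this plane, so its centre is 85 mm and its rear end 170 mm before it.
- red_line (a point): Where the centre of the guide's grip (point guide_grip) stands when the pointer is on the red line: bander frame (-115, -45, 180) mm, axes as the bander's. The red line itself is painted 33 mm from here in bander -x, on the white scale on the plate.
- guide_grip (a point): Grasp centre of the side guide's orange grip: upright block 16 mm along bander x, 28 mm along y, top 13 mm above this point, foot 23 mm below; plate 30 mm below. Pinch it from above across its 16 mm. The guide's rail (160 mm long, 14 mm high) has its lane face 61 mm from here in bander +y. A black pointer at the foot reaches over the scale (bander -x).
- guide (a joint): Position of the side guide along its track in m, 0 to 0.09; 0 = lane 40 mm wide, growing as the guide moves away from the fence (bander -y); lane width = 0.040 + value. 0.024 = on the red line. It stays where it is left (about 5 N to move it).
- plunger (a joint): How far the yellow sprung plunger is pressed in, in m: 0 = free, its 23 mm face standing 18 mm out of the stop faces towards the arch, 21 mm above the plate; 0.018 = flush, carton home on the stop faces. It pushes back with 3 N when free, rising to 10 N when flush.
- carton_center (a point): Centre of the closed rigid carton, white with red lower sides and a red and gold label on top: 170 mm (its x) by 60 mm (its y) by 50 mm high (its z, upright), 0.18 to 0.35 kg; lies on the table beside the machine at the start. Either end may lead.
- kraft_box: Bystander: closed brown box 110 x 80 x 34 mm, on the table on the other side from the carton; origin at the centre of its underside.
- water: Bystander: water bottle, 64 mm across, 200 mm high, standing left of the machine; origin at the centre of its underside.
- knife: Bystander: red box knife, 140 x 20 x 12 mm, lying right of the machine; origin at the centre of its underside.
Not all that is in view belongs to the job. Leave any pink look-alike of the part that bears carton_center alone.

How it is judged:
On the way:
1. the side guide is slid to the red line (within 3 mm) while the carton is still on the table (value of joint guide between 0.021 and 0.027 m and height (world z) of carton_center below 0.05 m), for 0.2 s.
At the end, for the whole second after the job is handed in: Carton flat in the lane, its end within 2.5 mm of the stop faces, 8 mm and 0.06 rad of the lane's line; plunger pressed in at least 16 of 18 mm and at rest; guide within 3 mm of the red line; fingers still pressing the carton with over 3 N (value of joint plunger above 0.016 m and x of carton_center in the frame of bander between 0.0225 and 0.0285 m and y of carton_center in the frame of bander between 0.04 and 0.056 m and z of carton_center in the frame of bander between 0.17 and 0.181 m and angle between the x axis of carton_center and the x axis of bander, either way round below 0.06 rad and angle between carton_center's own z axis and vertical below 0.06 rad and value of joint guide between 0.021 and 0.027 m and contact force between the fingers and carton above 3 N and velocity of joint plunger between -0.01 and 0.01 m/s); the arm keeps its last pose, push and grip.
It fails at once if the carton is rammed or crushed against the machine (more than 60 N) (contact force between carton and bander above 60 N).
It fails at once if the brown box, the bottle or the knife is moved more than 30 mm (distance of any of kraft_box, water, knife from where it was at the start of the episode above 0.03 m).
It also fails if it takes over 72 s, if anything falls off the work surface, if the arm or the gripper's body presses on something with over 40 N, if the wrist force passes 120 N, or if a joint passes its speed limit or range.

## Working session

There is one attempt and no reset: what is moved stays moved. The work goes in short steps, Python scripts to look and compute and a tool call to move; the robot and the scene stay as the last step left them, time stands still between calls to the robot, and variables do not carry over. Pictures are saved under pics/ and viewed, at most 10 in all, crops included, and the job is handed in when it is done.

Besides the shell and the picture viewer there is one more tool, called as name(argument=value, ...), one argument or row to a line, values as JSON. carry_out: Moves the arm, as the interface text tells. Its arguments: {"type":"object","properties":{"commands":{"type":"string"},"grip_force":{"type":"number"}},"required":["commands"]}

```bash
mkdir -p pics; cat > h.py <<'E'
import numpy as np,cv2
from workcell import ctrl,imaging,nets
def world(c,uv,z=None):
    """pixel -> world using z_map, or intersect plane z"""
    u,v=uv;K=np.array(c["K"]);R=np.array(c["attitude"]);p=np.array(c["xyz"])
    d=np.array([(u-K[0,2])/K[0,0],(v-K[1,2])/K[1,1],1])
    if z is None:
        w=c["z_map"][int(max(v-2,0)):int(v)+3,int(max(u-2,0)):int(u)+3];w=w[w>0]
        s=np.median(w) if len(w) else 0
    else: s=(z-p[2])/(R@d)[2]
    return p+R@d*s
def cloud(c):
    K=np.array(c["K"]);R=np.array(c["attitude"]);v,u=np.mgrid[:480,:640];z=c["z_map"]
    return np.stack([(u-K[0,2])/K[0,0]*z,(v-K[1,2])/K[1,1]*z,z],-1)@R.T+np.array(c["xyz"])
E
python3 - <<'E'
from h import *
for n in ["scene","top"]:
    c=imaging.camera(n);cv2.imwrite(f"pics/{n}0.png",c["image"]);print(n,c["xyz"],np.round(c["attitude"],3).tolist(),np.round(c["K"],1).tolist())
    for t in ["bander","guide_grip","carton_center","lane","stop_face","red_line","kraft_box","water","knife"]:
        for r in nets.tip_of(n,t)[:3]:
            u,v=r["location"][0]*640,r["location"][1]*480
            print(t,round(r["score"],2),round(u),round(v),world(c,(u,v)).round(3))
E
```

```text
scene [0.99166569 0.53416527 1.14441701] [[-0.716, 0.559, -0.419], [0.698, 0.564, -0.441], [-0.01, -0.608, -0.794]] [[518.8, 0.0, 316.5], [0.0, 518.8, 244.3], [0.0, 0.0, 1.0]]
bander 0.96 272 313 [0.702 0.099 0.251]
guide_grip 0.62 288 229 [ 0.502 -0.077  0.188]
carton_center 0.96 243 211 [ 0.475 -0.307  0.047]
carton_center 0.68 319 179 [ 0.236 -0.245  0.047]
lane 0.59 300 284 [0.573 0.036 0.149]
stop_face 0.6 238 316 [0.732 0.013 0.172]
red_line 0.57 295 237 [ 0.499 -0.059  0.171]
kraft_box 0.18 273 314 [0.7   0.099 0.245]
water 0.77 352 451 [0.743 0.364 0.096]
knife 0.75 169 237 [ 0.667 -0.406  0.007]
top [0.31190678 0.00269755 1.85673185] [[-0.0, -0.995, 0.097], [-1.0, -0.001, -0.017], [0.017, -0.097, -0.995]] [[615.4, 0.0, 322.1], [0.0, 615.4, 240.3], [0.0, 0.0, 1.0]]
bander 0.6 322 199 [ 0.593 -0.026  0.154]
guide_grip 0.86 340 232 [ 0.497 -0.073  0.19 ]
guide_grip 0.64 198 172 [0.683 0.333 0.089]
carton_center 0.96 416 250 [ 0.46  -0.306  0.051]
carton_center 0.56 399 331 [ 0.221 -0.251  0.054]
carton_center 0.17 301 207 [0.57  0.032 0.15 ]
lane 0.9 299 209 [0.566 0.039 0.15 ]
lane 0.2 201 260 [0.428 0.328 0.037]
stop_face 0.21 301 208 [0.569 0.033 0.151]
red_line 0.57 327 233 [ 0.497 -0.039  0.159]
kraft_box 0.75 202 261 [0.426 0.328 0.036]
water 0.68 199 170 [0.687 0.329 0.095]
knife 0.83 446 184 [ 0.663 -0.407  0.013]
knife 0.64 311 149 [0.73  0.006 0.177]
```

View pics/scene0.png

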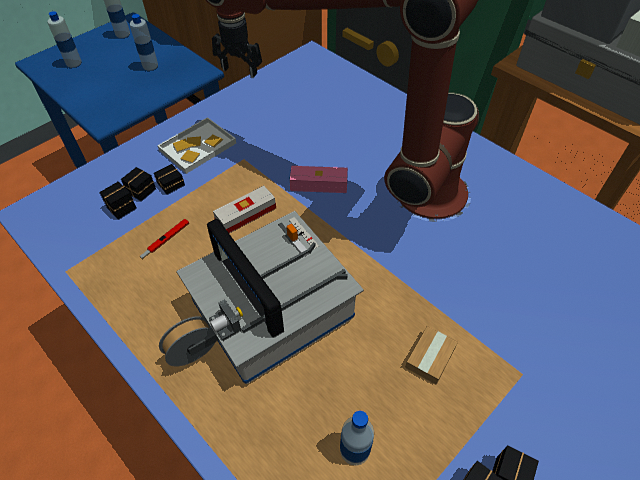

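```bash
python3 - <<'E'
import cv2
i=cv2.imread("pics/top0.png");cv2.imwrite("pics/top0c.png",cv2.resize(i[90:370,170:490],(800,700))[:600])
E
```

```text
(no output)
```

View pics/top0c.png

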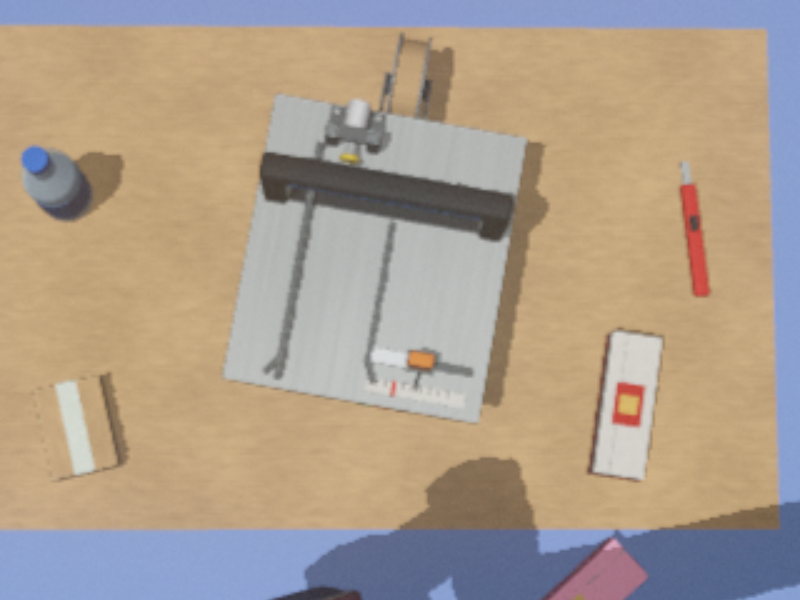

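Candidates: white/red box at top (416,250) / scene (243,211), and pink box at scene (319,179). The white one with the red and gold label, beside the machine, fits the description; the crop confirms it at crop (628,405). The machine is yawed about -10°, with the guide to the right of the red line.

```bash
python3 - <<'E'
from h import *
c=imaging.camera("top");P=cloud(c)
def rect(m,name):
    m=cv2.morphologyEx(m.astype(np.uint8),cv2.MORPH_OPEN,np.ones((3,3)))
    n,l,s,_=cv2.connectedComponentsWithStats(m);k=1+np.argmax(s[1:,4])
    q=P[l==k];r=cv2.minAreaRect((q[:,:2]*1000).astype(np.float32));print(name,len(q),r,np.median(q[:,2]))
x,y,z=P[...,0],P[...,1],P[...,2]
rect((z>.14)&(z<.32)&(x>.38)&(x<.8)&(abs(y+.02)<.22),"all")
rect((z>.142)&(z<.158)&(x>.38)&(x<.8)&(abs(y+.02)<.22),"plate")
rect((z>.03)&(z<.07)&(x>.34)&(x<.6)&(y<-.24)&(y>-.37),"carton")
m=(z>.235)&(z<.29)&(x>.6)&(x<.8)&(abs(y+.02)<.2);rect(m,"arch")
m=nets.outline_of("top","guide")
hsv=cv2.cvtColor(c["image"],cv2.COLOR_BGR2HSV)
def col(lo,hi,box,nm):
    m=cv2.inRange(hsv,lo,hi)>0;m&=(x>box[0])&(x<box[1])&(y>box[2])&(y<box[3]);q=P[m];print(nm,m.sum(),q.mean(0).round(4), np.median(q,0).round(4))
col((5,120,120),(18,255,255),(.42,.6,-.15,.05),"orange")
col((22,120,100),(35,255,255),(.6,.8,-.1,.1),"yellow")
print(ctrl.read_state()["tool_rot"],ctrl.read_state()["time_s"])
E
```

```text
all 11914 ((612.4588012695312, -20.928176879882812), (290.5863037109375, 332.0946044921875), 79.92860412597656) 0.15238831827329724
plate 5271 ((555.7821044921875, -42.61175537109375), (227.78822326660156, 228.35760498046875), 79.57823944091797) 0.1509994483608963
carton 1199 ((453.83551025390625, -320.2046813964844), (62.73919677734375, 170.45108032226562), 82.10920715332031) 0.05075855126915263
arch 1256 ((666.5438232421875, -30.950332641601562), (268.1962585449219, 33.93856430053711), 80.3570327758789) 0.26981769625942287
orange 56 [ 0.4916 -0.0686  0.1943] [ 0.4917 -0.0685  0.1953]
yellow 15 [0.7183 0.0096 0.1804] [0.7184 0.008  0.1802]
[[ 9.29095411e-01  3.69840124e-01 -2.52410488e-05]
 [ 3.69840125e-01 -9.29095411e-01  8.70536512e-06]
 [-2.02317493e-05 -1.74232674e-05 -1.00000000e+00]] 1.1
```

carry_out(
  commands="31 -27 0 0 0;31 -27 0 0 0;31 -27 0 0 0;31 -27 0 0 0;31 -27 0 0 0;31 -27 0 0 0;31 -27 0 0 0;31 -27 0 0 0;31 -27 0 0 0;31 -27 0 0 0;31 -27 0 0 0;31 -27 0 0 0",
)

```text
time_s: 2.1
eef_pos: [0.4575, -0.1402, 0.2317]
tool_rot: [[0.929, 0.37, 0.001], [0.37, -0.929, -0.001], [0.001, 0.001, -1.0]]
wrist_force: [0.9, -0.3, -0.5]
finger_gap: 0.0852
gripper_force: 0.0
```

carry_out(
  commands="0 0 0 -7 0;0 0 0 -7 0;0 0 0 -7 0;0 0 0 -7 0;0 0 0 -7 0;0 0 0 -7 0;0 0 0 -7 0;0 0 0 -7 0;0 0 0 -2.3 0;0 0 0 0 0",
)

```text
time_s: 2.93
eef_pos: [0.4569, -0.1421, 0.2314]
tool_rot: [[0.173, 0.985, 0.0], [0.985, -0.173, -0.0], [-0.0, 0.0, -1.0]]
wrist_force: [0.4, -1.1, 0.1]
finger_gap: 0.0854
gripper_force: 0.0
```

```bash
cat >> h.py <<'E'
O=np.array([.6174,-.0218,0]);YAW=np.deg2rad(-10.0)
RB=np.array([[np.cos(YAW),-np.sin(YAW),0],[np.sin(YAW),np.cos(YAW),0],[0,0,1]])
def b2w(p): return O+RB@np.array(p)/1000
def w2b(p): return RB.T@(np.array(p)-O)*1000
def left(tgt,yawdeg=None):
    s=ctrl.read_state();R=np.array(s["tool_rot"]);e=np.array(s["eef_pos"])
    y=np.degrees(np.arctan2(R[1,0],R[0,0]))
    print("t",s["time_s"],"tcp",e.round(4),"b",w2b(e).round(1),"yaw",y.round(2),"q",np.round(s["joints"],2),"F",np.round(s["wrist_force"],1),"gap",s["finger_gap"],s["gripper_force"])
    print("tool shift mm",(R.T@(np.array(tgt)-e)*1000).round(1), "turn",None if yawdeg is None else round((y-yawdeg+180)%360-180,2))
E
python3 - <<'E'
from h import *
left(b2w([-115,-68,235]),80)
c=imaging.camera("wrist");cv2.imwrite("pics/w1.png",c["image"])
hsv=cv2.cvtColor(c["image"],cv2.COLOR_BGR2HSV);m=cv2.inRange(hsv,(5,120,100),(18,255,255))>0
P=cloud(c);q=P[m&(P[...,2]>.15)&(P[...,2]<.2)];print(len(q),w2b(q.mean(0)),w2b(np.median(q,0)))
E
```

```text
t 2.9333 tcp [ 0.4569 -0.1421  0.2314] b [-137.1 -146.3  231.4] yaw 80.04 q [-0.46 -0.31  1.94  0.    1.51 -0.28] F [ 0.4 -1.1  0.1] gap 0.08537479245738736 0.0
tool shift mm [78.3 22.2 -3.6] turn 0.04
2017 [-111.76422371  -68.74875933  191.41566346] [-111.83941697  -68.60204778  191.53725453]
```

View pics/w1.png

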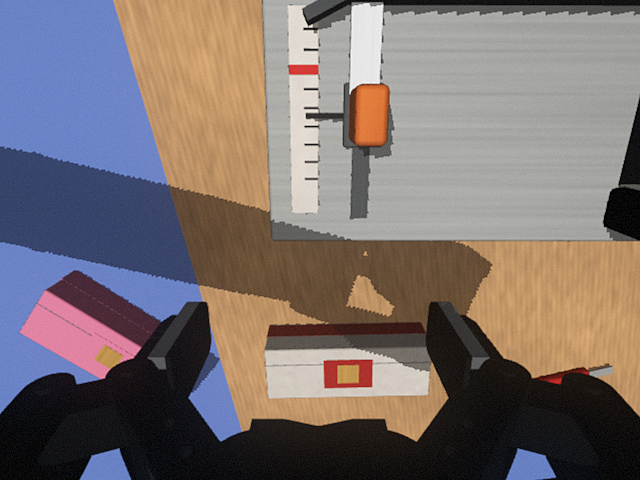

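The wrist view shows the orange grip at (371,115), the pointer at (308,116), and the red line at (303,70). I'll measure the offset to the line.

```bash
python3 - <<'E'
from h import *
c=imaging.camera("wrist");P=cloud(c)
for n,u,v in [("line",303,70),("pointer",320,116),("plate corner",273,238)]: print(n,w2b(world(c,(u,v))).round(1))
hsv=cv2.cvtColor(c["image"],cv2.COLOR_BGR2HSV);m=(cv2.inRange(hsv,(0,150,100),(5,255,255))|cv2.inRange(hsv,(170,150,100),(180,255,255)))>0
print(w2b(P[m&(P[...,2]>.14)].mean(0)).round(1))
m=cv2.inRange(hsv,(5,120,100),(18,255,255))>0;q=P[m&(P[...,2]>.190)&(P[...,2]<.2)]
qb=(q-O)@RB*1000;print("grip top",qb.min(0),qb.max(0))
g=P[(abs(P[...,2]-.15)<.004)];gb=(g-O)@RB*1000;print("plate min x,y",np.percentile(gb,[.1,.5,2],axis=0).round(1))
left(b2w([-112,-68.5,166]),80)
E
```

```text
line [-144.3  -45.4  150.2]
pointer [-135.   -69.4  153.9]
plate corner [-164.7 -143.1  148.1]
[-139.4  -51.3  164.6]
grip top [-119.19227812  -82.63247885  190.00148404] [-103.77031788  -55.53732037  194.04723575]
plate min x,y [[-165.8 -143.9  146.6]
 [-165.  -143.2  147.1]
 [-162.  -141.   147.4]]
t 3.0333 tcp [ 0.4569 -0.1421  0.2314] b [-137.2 -146.3  231.4] yaw 79.93 q [-0.46 -0.31  1.94  0.    1.51 -0.28] F [0.  0.3 0.6] gap 0.0853840642931875 0.0
tool shift mm [77.8 25.1 65.4] turn -0.07
```

carry_out(
  commands="26 8.5 0 0 0;26 8.5 0 0 0;26 8.5 0 0 0;0 0 0 0 0;0 0 22 0 0.3;0 0 22 0 0.4;0 0 21 0 0.5;0 0 0 0 0.6;0 0 0 0 0.8;0 0 0 0 1;0 0 0 0 1;0 0 0 0 1",
  grip_force=30,
)

```text
time_s: 4.03
eef_pos: [0.4949, -0.0699, 0.1671]
tool_rot: [[0.174, 0.985, -0.002], [0.985, -0.174, -0.0], [-0.0, -0.002, -1.0]]
wrist_force: [-4.2, 0.7, -2.4]
finger_gap: 0.0154
gripper_force: 34.1
```

carry_out(
  commands="0 0 0 0 1;0 0 0 0 1;0 0 0 0 1;0 0 0 0 1;0 0 0 0 1",
)

```text
time_s: 4.45
eef_pos: [0.4949, -0.0699, 0.1671]
tool_rot: [[0.174, 0.985, -0.002], [0.985, -0.174, -0.0], [-0.0, -0.001, -1.0]]
wrist_force: [-4.8, 0.4, -2.4]
finger_gap: 0.0156
gripper_force: 34.1
```

```bash
python3 - <<'E'
from h import *
left(b2w([-112,-45,166]),80)
E
```

```text
t 4.45 tcp [ 0.4949 -0.0699  0.1671] b [-112.3  -68.6  167.1] yaw 79.97 q [-0.29 -0.2   1.96 -0.    1.38 -0.11] F [-4.8  0.4 -2.4] gap 0.015573670583993397 34.09435987472534
tool shift mm [23.6  0.3  1.1] turn -0.03
```

Gripped at 15.6 mm. Slide 24 mm along tool +x.

carry_out(
  commands="4 0 0 0 1;4 0 0 0 1;4 0 0 0 1;4 0 0 0 1;4 0 0 0 1;4 0 0 0 1;0 0 0 0 1;0 0 0 0 1;0 0 0 0 1",
)

```text
time_s: 5.2
eef_pos: [0.499, -0.0467, 0.1671]
tool_rot: [[0.174, 0.985, -0.002], [0.985, -0.174, -0.001], [-0.002, -0.001, -1.0]]
wrist_force: [-6.0, -0.2, -2.5]
finger_gap: 0.0156
gripper_force: 34.1
```

```bash
python3 - <<'E'
from h import *
left(b2w([-112,-45,166]),80)
c=imaging.camera("wrist");cv2.imwrite("pics/w2.png",c["image"])
c=imaging.camera("top");cv2.imwrite("pics/t2.png",cv2.resize(c["image"][190:280,270:390],None,fx=5,fy=5))
E
```

```text
t 5.2 tcp [ 0.499  -0.0467  0.1671] b [-112.2  -45.   167.1] yaw 79.98 q [-0.24 -0.2   1.96 -0.    1.38 -0.07] F [-6.  -0.2 -2.5] gap 0.015561529509572703 34.080403447151184
tool shift mm [0.  0.2 1.1] turn -0.02
```

View pics/w2.png

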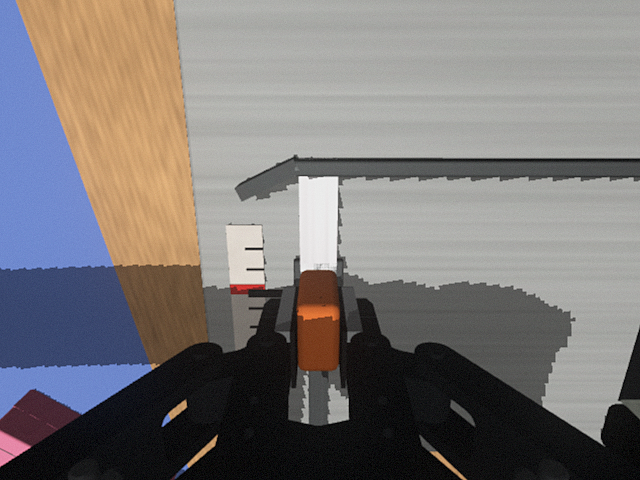

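The pointer is at (265,293), with the red line at about (245,288). I'll check the residual in mm.

```bash
python3 - <<'E'
from h import *
c=imaging.camera("wrist");I=c["image"]
print(I[278:304,240].tolist());print(I[284:302,256].tolist())
for n,u,v in [("line",245,289),("pointer",257,293.5),("pointer",270,293.5)]: print(n,w2b(world(c,(u,v))).round(1), w2b(world(c,(u,v),.150)).round(1),w2b(world(c,(u,v),.1545)).round(1))
E
```

```text
[[205, 214, 222], [207, 216, 223], [205, 215, 221], [206, 215, 223], [215, 227, 229], [189, 199, 204], [104, 110, 172], [36, 43, 192], [49, 54, 206], [54, 63, 208], [56, 57, 211], [48, 54, 197], [39, 44, 142], [40, 42, 110], [38, 41, 114], [29, 30, 114], [89, 93, 120], [119, 124, 124], [107, 112, 118], [108, 115, 120], [112, 119, 121], [106, 114, 119], [105, 110, 116], [111, 118, 125], [109, 113, 122], [108, 113, 118]]
[[112, 120, 179], [37, 39, 194], [52, 58, 217], [51, 52, 176], [37, 40, 113], [33, 35, 83], [39, 40, 35], [37, 39, 40], [35, 33, 38], [32, 33, 35], [36, 39, 38], [36, 37, 39], [19, 22, 25], [87, 90, 94], [119, 129, 132], [112, 116, 124], [109, 113, 116], [114, 119, 128]]
line [-145.3  -45.   150.4] [-145.4  -45.2  150. ] [-144.4  -43.   154.5]
pointer [-139.1  -45.2  154.5] [-139.9  -47.5  150. ] [-139.1  -45.2  154.5]
pointer [-133.2  -45.3  154.4] [-133.8  -47.5  150. ] [-133.2  -45.2  154.5]
```

The pointer is on the line (0.2 mm). Release, lift and go to the carton.

carry_out(
  commands="0 0 0 0 0.6;0 0 0 0 0.3;0 0 0 0 0;0 0 0 0 0;0 0 -35 0 0;0 0 -38 0 0;-40 -6 0 0 0;-40 -7 0 0 0;-40 -7 0 0 0;-40 -7 0 0 0;-40 -7 0 0 0;-40 -7 0 0 0",
)

```text
time_s: 6.35
eef_pos: [0.4171, -0.2771, 0.2402]
tool_rot: [[0.173, 0.985, 0.002], [0.985, -0.173, -0.001], [-0.001, 0.002, -1.0]]
wrist_force: [1.1, -0.1, 0.2]
finger_gap: 0.0852
gripper_force: 0.0
```

carry_out(
  commands="-38 -6 0 0 0;0 0 0 7 0;0 0 0 7 0;0 0 0 7 0;0 0 0 7 0;0 0 0 7 0;0 0 0 7 0;0 0 0 7 0;0 0 0 7 0;0 0 0 7 0;0 0 0 7 0;0 0 0 7 0",
)

```text
time_s: 7.35
eef_pos: [0.4055, -0.3119, 0.2399]
tool_rot: [[0.999, 0.046, 0.001], [0.046, -0.999, -0.001], [0.001, 0.001, -1.0]]
wrist_force: [-0.2, 0.4, -0.6]
finger_gap: 0.0851
gripper_force: 0.0
```

carry_out(
  commands="0 0 0 7 0;0 0 0 4 0;0 0 0 0 0",
)

```text
time_s: 7.6
eef_pos: [0.4055, -0.3119, 0.2398]
tool_rot: [[0.99, -0.14, 0.001], [-0.14, -0.99, -0.001], [0.001, 0.001, -1.0]]
wrist_force: [-0.1, 0.8, 0.0]
finger_gap: 0.0851
gripper_force: 0.0
```

```bash
sed -i 's/O=np.array(.*/O=np.array([.6202,-.0223,0])/' h.py; python3 - <<'E'
from h import *
left([.404,-.313,.24],-8)
c=imaging.camera("wrist");cv2.imwrite("pics/w3.png",c["image"]);P=cloud(c)
z=P[...,2];m=(z>.044)&(z<.058)&(P[...,1]<-.24)&(P[...,1]>-.40)&(P[...,0]>.3)
m=cv2.morphologyEx(m.astype(np.uint8),cv2.MORPH_OPEN,np.ones((5,5)));n,l,s,_=cv2.connectedComponentsWithStats(m);k=1+np.argmax(s[1:,4])
q=P[l==k];print(s[k],cv2.minAreaRect((q[:,:2]*1000).astype(np.float32)))
c=imaging.camera("top");P=cloud(c);hsv=cv2.cvtColor(c["image"],cv2.COLOR_BGR2HSV);m=cv2.inRange(hsv,(5,120,120),(18,255,255))>0;m&=(abs(P[...,1])<.15)&(P[...,0]>.42)&(P[...,0]<.6);print(w2b(P[m].mean(0)))
E
```

```text
Traceback (most recent call last):
  File "h.py", line 16, in <module>
    RB=np.array([[np.cos(YAW),-np.sin(YAW),0],[np.sin(YAW),np.cos(YAW),0],[0,0,1]])
                         ^^^
NameError: name 'YAW' is not defined
```

```bash
sed -i 's/^O=np.array(.*/O=np.array([.6202,-.0223,0]);YAW=np.deg2rad(-10.0)/' h.py; python3 - <<'E'
from h import *
left([.404,-.313,.24],-8)
c=imaging.camera("wrist");cv2.imwrite("pics/w3.png",c["image"]);P=cloud(c)
z=P[...,2];m=(z>.044)&(z<.058)&(P[...,1]<-.24)&(P[...,1]>-.40)&(P[...,0]>.3)
m=cv2.morphologyEx(m.astype(np.uint8),cv2.MORPH_OPEN,np.ones((5,5)));n,l,s,_=cv2.connectedComponentsWithStats(m);k=1+np.argmax(s[1:,4])
q=P[l==k];print(s[k],cv2.minAreaRect((q[:,:2]*1000).astype(np.float32)))
c=imaging.camera("top");P=cloud(c);hsv=cv2.cvtColor(c["image"],cv2.COLOR_BGR2HSV);m=cv2.inRange(hsv,(5,120,120),(18,255,255))>0;m&=(abs(P[...,1])<.15)&(P[...,0]>.42)&(P[...,0]<.6);print(w2b(P[m].mean(0)))
E
```

```text
t 7.6 tcp [ 0.4055 -0.3119  0.2398] b [-161.2 -322.5  239.8] yaw -8.06 q [-0.8  -0.23  1.86  0.    1.51  0.91] F [-0.1  0.8  0. ] gap 0.0851479434802241 0.0
tool shift mm [-1.3  1.3 -0.2] turn -0.06
[  285    38    74   201 13800] ((457.754150390625, -321.6787109375), (60.11565399169922, 170.36167907714844), 81.52961730957031)
[-118.66681315  -44.43004925  194.03445005]
```

View pics/w3.png

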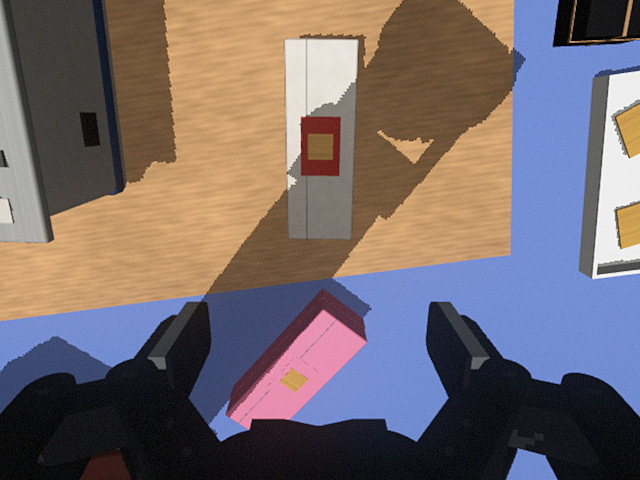

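The white/red carton is at (320,140), centered between the fingers; the pink one at (295,365) is behind them and clear. Descend.

carry_out(
  commands="3 2 36 0.4 0;0 0 38 0 0;0 0 38 0 0;0 0 38 0 0;0 0 36 0 0;0 0 20 0 0;0 0 15 0 0;0 0 0 0 0.3;0 0 0 0 0.6;0 0 0 0 1;0 0 0 0 1;0 0 0 0 1",
  grip_force=50,
)

```text
time_s: 8.7
eef_pos: [0.4086, -0.3148, 0.0197]
tool_rot: [[0.989, -0.146, 0.002], [-0.146, -0.989, -0.002], [0.002, 0.001, -1.0]]
wrist_force: [-1.0, -0.7, -1.1]
finger_gap: 0.0591
gripper_force: 56.0
```

carry_out(
  commands="0 0 0 0 1;0 0 0 0 1;0 0 0 0 1;0 0 -10 0 1;0 0 -20 0 1;0 0 -30 0 1;0 0 -30 0 1;0 0 -35 0 1;0 0 -35 0 1;0 0 -40 0 1;0 0 -40 0 1;0 0 -20 0 1",
)

```text
time_s: 9.7
eef_pos: [0.4089, -0.3151, 0.2853]
tool_rot: [[0.989, -0.146, 0.006], [-0.146, -0.989, -0.006], [0.007, 0.005, -1.0]]
wrist_force: [0.5, -1.1, -0.8]
finger_gap: 0.059
gripper_force: 56.2
```

```bash
python3 - <<'E'
from h import *
left(b2w([-115,48,265]),-10)
c=imaging.camera("scene");cv2.imwrite("pics/s4.png",c["image"][40:440,100:560])
c=imaging.camera("wrist");cv2.imwrite("pics/w4.png",c["image"]);P=cloud(c)
m=nets.outline_of("wrist","carton_center")[0]["mask"];q=(P[m]-np.array(ctrl.read_state()["eef_pos"]))@RB*1000
q=q[(q[:,2]>0)&(q[:,2]<60)];
A=np.c_[q,np.ones(len(q))];sel=abs(q[:,2]-np.median(q[:,2]))<12;f=np.linalg.lstsq(np.c_[q[sel,0],q[sel,1],np.ones(sel.sum())],q[sel,2],rcond=None)[0]
print("pitch slopes",f,np.percentile(q,[1,50,99],axis=0).round(1),cv2.minAreaRect(q[sel,:2].astype(np.float32)))
E
```

```text
t 9.7 tcp [ 0.4089 -0.3151  0.2853] b [-157.2 -325.   285.3] yaw -8.39 q [-0.8  -0.24  1.8   0.    1.58  0.92] F [ 0.5 -1.1 -0.8] gap 0.05903175159924986 56.175389885902405
tool shift mm [  52.5 -371.8   18.7] turn 1.61
pitch slopes [ 1.0683694e-02 -8.3805190e-03  3.7358893e+01] [[-26.3 -29.1  36.1]
 [ 57.5   0.3  37.9]
 [107.6  29.7  39.7]] ((38.0170783996582, -0.5129814147949219), (142.07528686523438, 64.67904663085938), 1.0523722171783447)
```

View pics/w4.png

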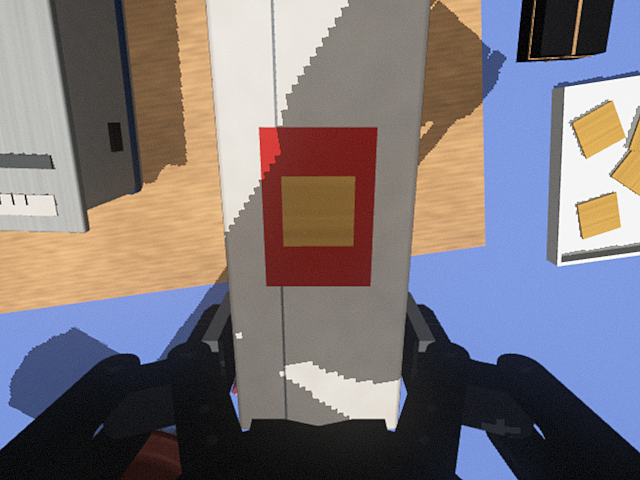

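The carton is held level. I'll check its height in the grip from the top camera while moving toward the lane, keeping it high. The carton must clear the guide grip top (z 193).

```bash
python3 - <<'E'
from h import *
e=np.array(ctrl.read_state()["eef_pos"])
for n in ["top","wrist","scene"]:
    c=imaging.camera(n);P=cloud(c)
    r=nets.outline_of(n,"carton_center")
    for k in r[:2]:
        q=P[k["mask"]]-e;print(n,k["score"],k["location"],len(q),np.percentile(q[:,2],[5,50,90]).round(4),np.median(q,0).round(3))
E
```

```text
top 0.67 [0.6764, 0.4642] 828 [-0.0001  0.0311  0.0366] [0.09  0.006 0.031]
wrist 0.58 [0.4902, 0.3981] 81090 [0.024  0.0251 0.026 ] [ 0.055 -0.006  0.025]
scene 0.88 [0.4953, 0.3708] 1485 [-0.2771 -0.2349 -0.2297] [-0.177  0.063 -0.235]
scene 0.59 [0.3525, 0.3004] 1862 [-0.0199  0.0211  0.026 ] [0.072 0.011 0.021]
```

carry_out(
  commands="3 -15 0 0 1;5 -30 0 0 1;5 -37 0 0 1;5 -37 0 0 1;5 -37 0 0 1;5 -37 0 0 1;5 -37 0 0 1;5 -37 0 0 1;5 -37 0 0 1;4 -30 0 0.8 1;3 -20 0 0.8 1;0 -10 0 0 1",
)

```text
time_s: 11.15
eef_pos: [0.5109, 0.0411, 0.2769]
tool_rot: [[0.985, -0.171, -0.002], [-0.171, -0.985, 0.001], [-0.002, -0.001, -1.0]]
wrist_force: [0.0, 1.5, -1.1]
finger_gap: 0.0594
gripper_force: 56.0
```

carry_out(
  commands="0 0 0 0 1;0 0 0 0 1;0 0 0 0 1",
)

```text
time_s: 11.4
eef_pos: [0.5108, 0.0376, 0.2778]
tool_rot: [[0.985, -0.175, -0.001], [-0.175, -0.985, -0.001], [-0.001, 0.001, -1.0]]
wrist_force: [-0.3, 0.3, -1.4]
finger_gap: 0.0591
gripper_force: 56.0
```

```bash
python3 - <<'E'
from h import *
left(b2w([-115,48,180]),-10)
e=np.array(ctrl.read_state()["eef_pos"])
c=imaging.camera("wrist");cv2.imwrite("pics/w5.png",c["image"]);P=cloud(c)
m=nets.outline_of("wrist","carton_center")[0]["mask"];q=(P[m]-O)@RB*1000
print(np.percentile(q,[1,50,99],axis=0).round(1),np.polyfit(q[:,0],q[:,2],1))
E
```

```text
t 11.4 tcp [0.5108 0.0376 0.2778] b [-118.2   40.   277.8] yaw -10.05 q [-0.07 -0.24  1.81 -0.    1.57  1.67] F [-0.3  0.3 -1.4] gap 0.059131849577602244 56.02703511714935
tool shift mm [ 3.3 -8.1 97.8] turn -0.05
[[-145.7   10.7  306.1]
 [ -61.6   39.8  307.7]
 [ -11.8   68.7  309.4]] [2.15755871e-02 3.09414033e+02]
```

View pics/w5.png

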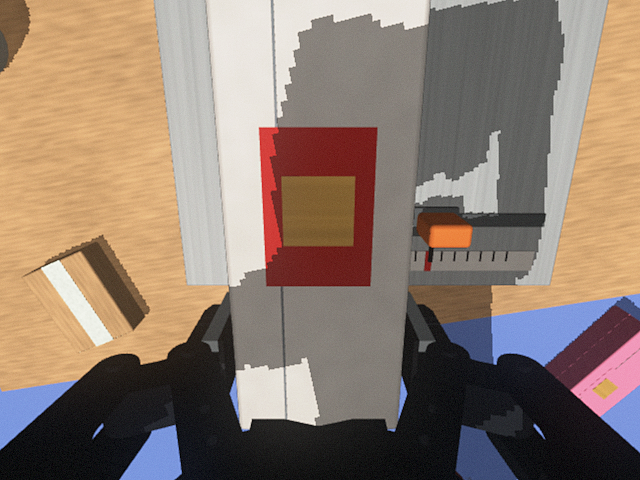

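Top at z 308, carton centered on the TCP and level. Align y and lower to just above the fence.

carry_out(
  commands="1 -4 0 0 1;2 -4 0 0 1;0 0 20 0 1;0 0 25 0 1;0 0 25 0 1;0 0 18 0 1;0 0 0 0 1;0 0 0 0 1",
)

```text
time_s: 12.17
eef_pos: [0.5148, 0.046, 0.1894]
tool_rot: [[0.985, -0.174, -0.002], [-0.174, -0.985, 0.0], [-0.002, 0.0, -1.0]]
wrist_force: [0.3, -0.5, -1.7]
finger_gap: 0.0594
gripper_force: 55.9
```

```bash
python3 - <<'E'
from h import *
left(b2w([-115,48,170.5]),-10)
c=imaging.camera("scene");cv2.imwrite("pics/s6.png",cv2.resize(c["image"][190:360,190:400],(800,648))[:600])
c=imaging.camera("wrist");P=cloud(c);q=(P-O)@RB*1000
m=nets.outline_of("wrist","carton_center")[0]["mask"];a=q[m];print("carton",np.percentile(a,[1,50,99],axis=0).round(1))
# fence: z 158..168 and y 70..110
for nm,lo,hi in [("fence",76,110),("guide",-10,20)]:
    s=(~m)&(q[...,2]>160)&(q[...,2]<168)&(q[...,1]>lo)&(q[...,1]<hi)&(q[...,0]>-160)&(q[...,0]<30);b=q[s]
    if len(b):print(nm,len(b),np.percentile(b,[1,50,99],axis=0).round(1))
E
```

```text
t 12.1667 tcp [0.5148 0.046  0.1894] b [-115.6   48.9  189.4] yaw -10.01 q [-0.06 -0.18  1.9   0.    1.42  1.69] F [ 0.3 -0.5 -1.7] gap 0.059394514291625865 55.92166543006897
tool shift mm [ 0.7  0.9 18.9] turn -0.01
carton [[-141.9   20.   219.6]
 [ -57.9   48.9  221.2]
 [  -8.3   77.7  222.8]]
```

View pics/s6.png

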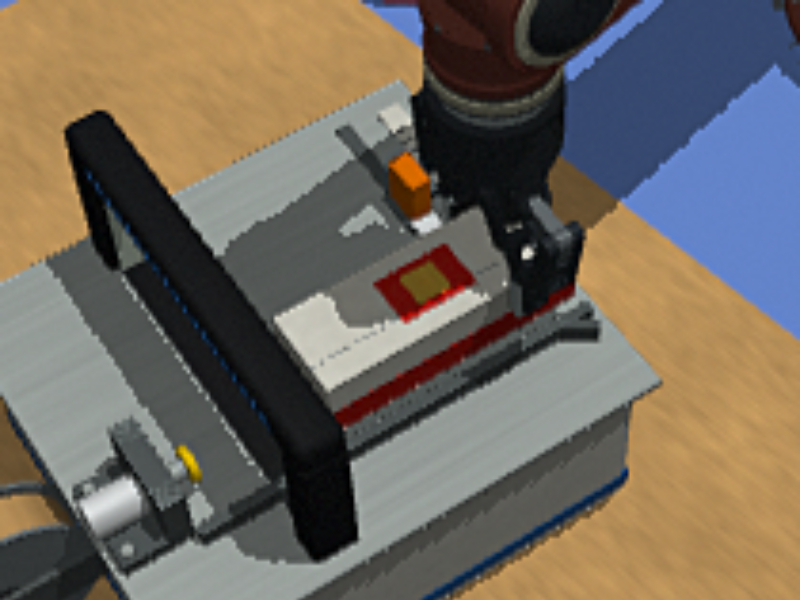

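The carton (from crop (430,285)) hangs right above the lane alongside the fence, clear of arch and grip. Lower with a small lateral correction.

carry_out(
  commands="0 0.9 3 0 1;0 0 4 0 1;0 0 4 0 1;0 0 3 0 1;0 0 0 0 1;0 0 0 0 1",
)

```text
time_s: 12.82
eef_pos: [0.515, 0.0451, 0.1758]
tool_rot: [[0.985, -0.174, -0.001], [-0.174, -0.985, 0.0], [-0.001, 0.0, -1.0]]
wrist_force: [-0.8, -0.4, -1.7]
finger_gap: 0.0593
gripper_force: 55.9
```

carry_out(
  commands="0 0 2 0 1;0 0 1.5 0 1;0 0 0 0 1;0 0 0 0 1",
)

```text
time_s: 13.15
eef_pos: [0.5152, 0.0451, 0.1727]
tool_rot: [[0.985, -0.174, -0.0], [-0.174, -0.985, 0.0], [-0.0, -0.0, -1.0]]
wrist_force: [0.2, -0.4, -1.2]
finger_gap: 0.0594
gripper_force: 55.9
```

```bash
python3 - <<'E'
from h import *
left(b2w([-25,48,170.5]),-10);print(ctrl.read_state()["torque"])
c=imaging.camera("wrist");P=cloud(c);q=(P-O)@RB*1000
m=nets.outline_of("wrist","carton_center")[0]["mask"];a=q[m];print("carton",np.percentile(a,[1,50,99],axis=0).round(1))
E
```

```text
t 13.15 tcp [0.5152 0.0451 0.1727] b [-115.1   48.1  172.7] yaw -10.0 q [-0.06 -0.16  1.92  0.    1.39  1.69] F [ 0.2 -0.4 -1.2] gap 0.05942444556213922 55.92488408088684
tool shift mm [90.1  0.1  2.2] turn 0.0
[-0.06778681  0.08368764  0.02478337]
carton [[-142.7   18.8  200.9]
 [ -58.6   48.   202.6]
 [  -8.8   77.   204.3]]
```

carry_out(
  commands="0 0 1 0 1;0 0 1 0 1;0 0 0 0 1;0 0 0 0 1",
)

```text
time_s: 13.58
eef_pos: [0.5152, 0.0451, 0.1707]
tool_rot: [[0.985, -0.174, -0.0], [-0.174, -0.985, 0.0], [-0.0, 0.0, -1.0]]
wrist_force: [0.5, 0.2, -1.8]
finger_gap: 0.0593
gripper_force: 55.9
```

carry_out(
  commands="0 0 0.7 0 1;0 0 0 0 1;0 0 0 0 1",
)

```text
time_s: 13.83
eef_pos: [0.5152, 0.045, 0.1701]
tool_rot: [[0.985, -0.174, -0.0], [-0.174, -0.985, -0.0], [-0.0, 0.0, -1.0]]
wrist_force: [-0.8, -0.3, -2.1]
finger_gap: 0.0594
gripper_force: 55.9
```

carry_out(
  commands="0 0 0.7 0 1;0 0 0 0 1;0 0 0 0 1",
)

```text
time_s: 14.08
eef_pos: [0.5152, 0.0451, 0.1694]
tool_rot: [[0.985, -0.174, -0.0], [-0.174, -0.985, -0.0], [-0.0, 0.0, -1.0]]
wrist_force: [0.4, 0.5, -2.7]
finger_gap: 0.059
gripper_force: 55.9
```

carry_out(
  commands="0 0 0.7 0 1;0 0 0 0 1;0 0 0 0 1",
)

```text
time_s: 14.33
eef_pos: [0.5154, 0.0451, 0.1689]
tool_rot: [[0.985, -0.174, 0.0], [-0.174, -0.985, -0.0], [0.0, -0.0, -1.0]]
wrist_force: [-0.5, -0.6, -0.8]
finger_gap: 0.0593
gripper_force: 56.2
```

carry_out(
  commands="4 0 0 0 1;6 0 0 0 1;6 0 0 0 1;6 0 0 0 1;6 0 0 0 1;6 0 0 0 1;6 0 0 0 1;6 0 0 0 1;6 0 0 0 1;6 0 0 0 1;4 0 0 0 1;0 0 0 0 1",
)

```text
time_s: 15.33
eef_pos: [0.5776, 0.034, 0.1689]
tool_rot: [[0.985, -0.174, 0.002], [-0.174, -0.985, -0.0], [0.002, -0.0, -1.0]]
wrist_force: [1.8, -1.1, 1.1]
finger_gap: 0.0589
gripper_force: 56.5
```

```bash
python3 - <<'E'
from h import *
left(b2w([-25,48,169]),-10)
c=imaging.camera("scene");cv2.imwrite("pics/s7.png",cv2.resize(c["image"][190:360,190:400],(800,648))[:600])
c=imaging.camera("wrist");P=cloud(c);q=(P-O)@RB*1000
r=nets.outline_of("wrist","carton_center")
if r:
    a=q[r[0]["mask"]];print("carton",np.percentile(a,[1,50,99],axis=0).round(1))
E
```

```text
t 15.3333 tcp [0.5776 0.034  0.1689] b [-51.8  48.1 168.9] yaw -10.01 q [-0.07 -0.01  1.78 -0.    1.37  1.68] F [ 1.8 -1.1  1.1] gap 0.05888190534195691 56.48474335670471
tool shift mm [26.8  0.1 -0. ] turn -0.01
carton [[-79.7  18.9 197.4]
 [ -3.4  47.9 199. ]
 [ 43.9  76.8 200.6]]
```

View pics/s7.png

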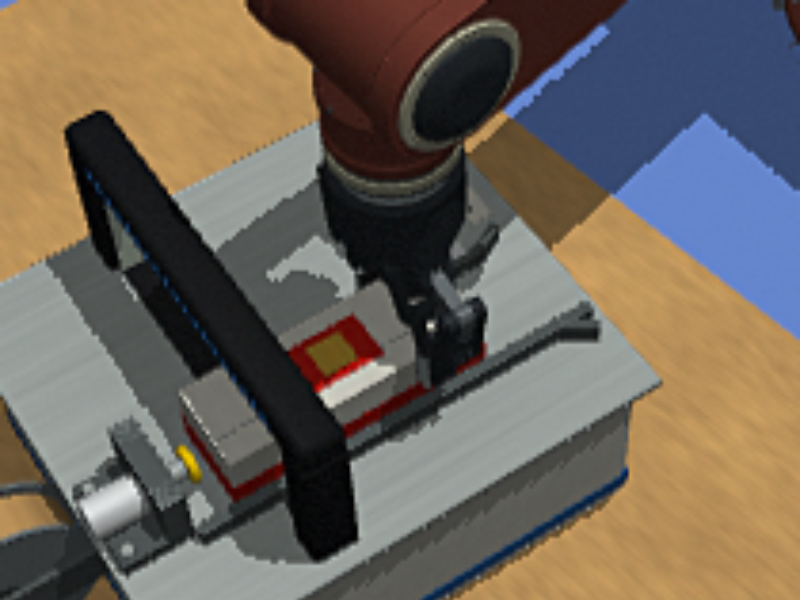

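The carton passes under the arch, leading end near the yellow plunger at crop (188,462). Continue slowly, watching force.

carry_out(
  commands="3 0 0 0 1;3 0 0 0 1;3 0 0 0 1;3 0 0 0 1;2 0 0 0 1;0 0 0 0 1;0 0 0 0 1",
  grip_force=70,
)

```text
time_s: 16.07
eef_pos: [0.5896, 0.0321, 0.1691]
tool_rot: [[0.985, -0.174, -0.002], [-0.174, -0.985, 0.0], [-0.002, -0.0, -1.0]]
wrist_force: [-6.6, 1.2, 7.0]
finger_gap: 0.059
gripper_force: 76.3
```

carry_out(
  commands="1.5 0 0 0 1;1.5 0 0 0 1;1.5 0 0 0 1;1.5 0 0 0 1;0 0 0 0 1;0 0 0 0 1",
)

```text
time_s: 16.57
eef_pos: [0.5947, 0.0312, 0.1691]
tool_rot: [[0.985, -0.174, -0.004], [-0.174, -0.985, 0.001], [-0.004, 0.0, -1.0]]
wrist_force: [-9.6, 0.4, 9.4]
finger_gap: 0.0585
gripper_force: 76.5
```

```bash
python3 - <<'E'
from h import *
left(b2w([-25,48,169]),-10);print("Fb",RB.T@np.array(ctrl.read_state()["wrist_force"]))
c=imaging.camera("wrist");P=cloud(c);q=(P-O)@RB*1000
r=nets.outline_of("wrist","carton_center")
if r:
    a=q[r[0]["mask"]];print("carton",np.percentile(a,[1,50,99],axis=0).round(1))
E
```

```text
t 16.5667 tcp [0.5947 0.0312 0.1691] b [-34.4  48.2 169.1] yaw -10.0 q [-0.07  0.03  1.74  0.    1.37  1.67] F [-9.6  0.4  9.4] gap 0.05847475847497108 76.54131889343262
tool shift mm [9.4 0.2 0. ] turn 0.0
Fb [-9.56240257 -1.30393493  9.3544013 ]
carton [[-63.5  19.  197.5]
 [-12.6  48.1 199. ]
 [ 24.2  76.9 200.6]]
```

carry_out(
  commands="1.2 0 -0.4 0 1;1.2 0 0 0 1;1.2 0 0 0 1;1 0 0 0 1;0 0 0 0 1;0 0 0 0 1",
)

```text
time_s: 17.17
eef_pos: [0.5986, 0.0305, 0.169]
tool_rot: [[0.985, -0.174, -0.006], [-0.174, -0.985, 0.001], [-0.006, 0.0, -1.0]]
wrist_force: [-12.3, 1.2, 8.3]
finger_gap: 0.0589
gripper_force: 76.5
```

carry_out(
  commands="1 0 0 0 1;1 0 0 0 1;0 0 0 0 1;0 0 0 0 1",
)

```text
time_s: 17.5
eef_pos: [0.6003, 0.0302, 0.169]
tool_rot: [[0.985, -0.174, -0.006], [-0.174, -0.985, 0.001], [-0.007, 0.0, -1.0]]
wrist_force: [-12.7, 1.2, 8.3]
finger_gap: 0.0591
gripper_force: 76.6
```

carry_out(
  commands="0.8 0 0 0 1;0.8 0 0 0 1;0 0 0 0 1;0 0 0 0 1",
)

```text
time_s: 17.83
eef_pos: [0.6017, 0.0299, 0.169]
tool_rot: [[0.985, -0.174, -0.007], [-0.174, -0.985, 0.001], [-0.007, 0.0, -1.0]]
wrist_force: [-14.8, 0.8, 10.6]
finger_gap: 0.0591
gripper_force: 76.7
```

carry_out(
  commands="0.8 0 0 0 1;0 0 0 0 1;0 0 0 0 1",
)

```text
time_s: 18.08
eef_pos: [0.6024, 0.0298, 0.169]
tool_rot: [[0.985, -0.174, -0.007], [-0.174, -0.985, 0.001], [-0.007, 0.0, -1.0]]
wrist_force: [-14.5, 2.0, 9.9]
finger_gap: 0.0587
gripper_force: 76.7
```

carry_out(
  commands="0.8 0 0 0 1;0 0 0 0 1;0 0 0 0 1",
)

```text
time_s: 18.33
eef_pos: [0.6031, 0.0297, 0.169]
tool_rot: [[0.985, -0.174, -0.008], [-0.174, -0.985, 0.001], [-0.008, 0.0, -1.0]]
wrist_force: [-14.7, 2.9, 9.4]
finger_gap: 0.0587
gripper_force: 76.7
```

carry_out(
  commands="0.6 0 0 0 1;0 0 0 0 1;0 0 0 0 1",
)

```text
time_s: 18.58
eef_pos: [0.6036, 0.0296, 0.169]
tool_rot: [[0.985, -0.173, -0.008], [-0.173, -0.985, 0.001], [-0.008, 0.0, -1.0]]
wrist_force: [-14.7, 1.6, 10.3]
finger_gap: 0.059
gripper_force: 76.8
```

carry_out(
  commands="0.6 0 0 0 1;0 0 0 0 1;0 0 0 0 1",
)

```text
time_s: 18.83
eef_pos: [0.6041, 0.0295, 0.169]
tool_rot: [[0.985, -0.174, -0.008], [-0.174, -0.985, 0.001], [-0.008, 0.0, -1.0]]
wrist_force: [-15.5, 1.6, 10.5]
finger_gap: 0.0589
gripper_force: 76.8
```

carry_out(
  commands="0.6 0 0 0 1;0 0 0 0 1;0 0 0 0 1",
)

```text
time_s: 19.08
eef_pos: [0.6046, 0.0295, 0.1691]
tool_rot: [[0.985, -0.174, -0.008], [-0.174, -0.985, 0.001], [-0.008, 0.0, -1.0]]
wrist_force: [-16.1, 1.6, 11.0]
finger_gap: 0.059
gripper_force: 76.8
```

```bash
python3 - <<'E'
from h import *
left(b2w([-25,48,169]),-10);print("Fb",RB.T@np.array(ctrl.read_state()["wrist_force"]))
c=imaging.camera("wrist");P=cloud(c);q=(P-O)@RB*1000
r=nets.outline_of("wrist","carton_center")
if r:
    a=q[r[0]["mask"]];print("carton",np.percentile(a,[1,50,99],axis=0).round(1))
E
```

```text
t 19.0833 tcp [0.6046 0.0295 0.1691] b [-24.4  48.3 169.1] yaw -9.99 q [-0.07  0.06  1.71  0.    1.38  1.67] F [-16.1   1.6  11. ] gap 0.059043128102238406 76.82196021080017
tool shift mm [-0.6  0.3  0.1] turn 0.01
Fb [-16.11334166  -1.22462778  11.01480636]
carton [[-54.   19.1 197.5]
 [-16.1  48.1 198.9]
 [ 82.5  76.8 200.4]]
```

carry_out(
  commands="0.8 0 0 0 1;0 0 0 0 1;0 0 0 0 1",
)

```text
time_s: 19.43
eef_pos: [0.6045, 0.0295, 0.169]
tool_rot: [[0.985, -0.174, -0.011], [-0.174, -0.985, 0.001], [-0.011, 0.0, -1.0]]
wrist_force: [-20.1, 1.8, 12.8]
finger_gap: 0.0588
gripper_force: 77.1
```

carry_out(
  commands="0.8 0 0 0 1;0 0 0 0 1;0 0 0 0 1",
)

```text
time_s: 19.68
eef_pos: [0.6045, 0.0295, 0.169]
tool_rot: [[0.985, -0.174, -0.013], [-0.174, -0.985, 0.002], [-0.013, 0.001, -1.0]]
wrist_force: [-23.5, 2.3, 15.0]
finger_gap: 0.0591
gripper_force: 77.3
```

carry_out(
  commands="0.8 0 0 0 1;0 0 0 0 1;0 0 0 0 1",
)

```text
time_s: 19.93
eef_pos: [0.6046, 0.0295, 0.169]
tool_rot: [[0.985, -0.173, -0.015], [-0.173, -0.985, 0.002], [-0.015, 0.001, -1.0]]
wrist_force: [-24.5, 2.8, 14.9]
finger_gap: 0.0586
gripper_force: 77.5
```

The TCP stopped advancing at x 0.6045 and force is rising: it is home. I'll check the guide and end position before handing in.

```bash
python3 - <<'E'
from h import *
c=imaging.camera("top");P=cloud(c);hsv=cv2.cvtColor(c["image"],cv2.COLOR_BGR2HSV);m=cv2.inRange(hsv,(5,120,100),(18,255,255))>0;m&=(abs(P[...,1])<.15)&(P[...,0]>.42)&(P[...,0]<.6);print(m.sum(),m.any() and w2b(P[m].mean(0)))
c=imaging.camera("scene");cv2.imwrite("pics/s8.png",cv2.resize(c["image"][190:360,190:400],(800,648))[:600])
E
```

```text
401 [-145.55182766   38.44431968  473.62209314]
```

View pics/s8.png

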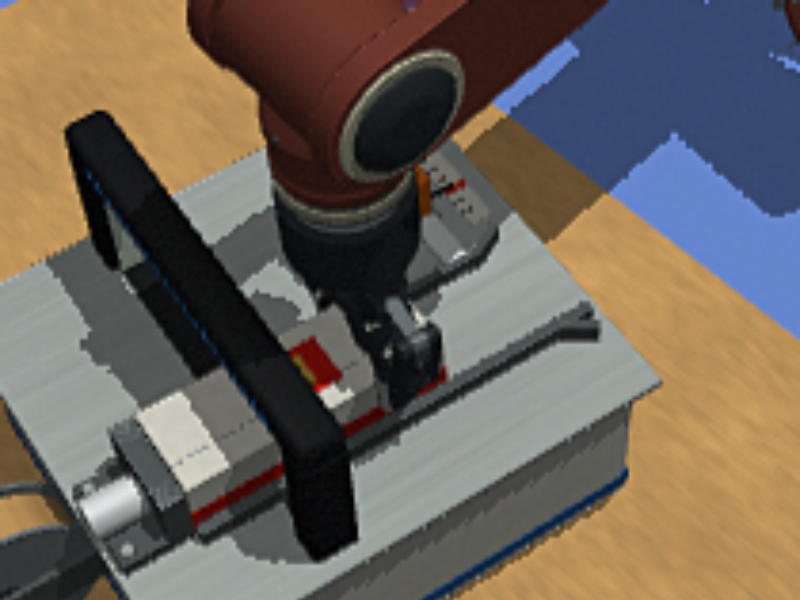

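The carton's end sits flush on the stop block at crop (150,465). The plunger is hidden, and the pointer is still on the red line at (455,185).

```bash
python3 -c "
from h import *
print(ctrl.finish_job())"
```

```text
the job is handed in; nothing more can be done
None
```

I handed the job in with the guide's pointer on the red line and the gripper still pressing the carton home on the stop faces (about 24 N at the wrist); the final picture shows the carton flush, but no verdict came back.

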